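# Run a bottle through the roll-top UV cabinet

## Robot

A 6-joint arm with a two-finger parallel gripper is mounted at the origin on a cart in front of the work surface, level with it; the furniture and walls round the work are solid. World frame = base frame: x ahead of the robot, y to its left, z up, the work surface at z = 0. Lengths are in m, angles in rad, forces in N, time in s.
With the tool pointing down it reaches from about 0.25 to 0.775 m from the base axis. Payload 4 kg.
Tool frame: the origin (TCP) lies midway between the tips of the shut fingers; the grasp point (between the pads) lies bot.grasp_offset behind it (bot.grasp_offset is the distance from the TCP to the grasp point, in m); z points along the fingers, y is the line along which they close (so a half turn about z gives the same grasp; the last joint's range is limited). The gripper opens to 94 mm and grips with 3 to 60 N. Pads are 16 mm wide; open, the fingers measure 119 mm over their backs; the gripper's body (75 mm by 177 mm) begins 78 mm behind the grasp point.
Start: joints at [1.204, 0.087, 1.371, -0, 1.684, -0.103], TCP at [0.143, 0.531, 0.206] pointing down, gripper open.
Joint ranges: [-3.1, 3.1], [-0.76, 2.03], [0.27, 2.55], [-1.08, 4.22], [0.17, 2.65], [-2.57, 2.57]. Speed limits (rad/s): [2.79, 2.79, 3.14, 3.14, 3.14, 3.14].

## Interface

Orientations are given as a unit quaternion [x, y, z, w].
In Python, from cell import bot gives the robot as it stands.
- The arm moves only by the tool drive_tool, never from a script. Its argument "motion" is a list of rows, each an object with "translation": the shift along the world's x, y, z in cm, a list of three; "angular": the turn, a rotation vector about the world's x, y, z in rad, a list of three; "grip": the opening, from 0 (shut) to 1 (fully open). In form: [{"translation": [tx, ty, tz], "angular": [wx, wy, wz], "grip": grip}, ...]. A call has 1 to 20 rows; each row shifts and turns the commanded pose from where the row before left it; what a row does not reach is not made up. A row lasts 1/8 s, in which the tool goes at most 62.5 mm and 10.7 degrees, less where a joint would pass 70% of its speed; a pose out of reach is approached as far as the arm can. A call is refused whole if a number of a shift passes 6.25 or a number of a turn 0.188, either way. A call with a gripper value outside its range is refused whole. The fingers move at their own pace and stop on an object; the grip force is fixed at half the most. Time passes only in rows, so rows that do not move let the fingers close. It gives the time, the measured TCP pose, the force, the opening and the grip force at its end, in the units of the state.
- bot.get_obs(): the state, without advancing time (a new reading comes with each control period).
- bot.capture(name): name is "scene" or "top" or "wrist"; returns a dict with "image" (384x512x3 uint8, blue, green, red), "z_map" (384x512 float32, m along the optical axis (not along the pixel's ray), 0 where there is no reading), "camera_matrix" (3x3 intrinsics, pixels), "eye" and "rotation" of the camera in the world; the wrist camera has in their place "tool_from_camera" (4x4, takes a point from camera to tool coordinates, whose origin is the TCP and whose axes are the flange's). Camera axes: x right, y up, looking along -z (the intrinsics and any distortion apply to the point x, -y, -z); pixel columns grow to the right and rows downward; lengths in m; the calibration is good to about 2 mm. The wrist camera is an equidistant fisheye: a pixel r from the principal point sees the ray r / f radians off the axis. A picture is of the moment at which its call begins: read the wrist's pose just before it.
- bot.sign_off(): hands the job in; it is judged then, once.
Trained networks look in a picture, given as the dict that the camera call returned (one of the last four; its "shot" number tells which), for a name from the list of things; names that differ only in an ending like _2 or _b are one class to them, and where a whole thing is asked for, a point or a joint stands for the part that bears it (a point fixed in the world has none). Each returns a list of dicts, best first, with "confidence" (0 to 1); they miss things now and then, are a little off and sometimes report something else, mostly with a low value. They report only what shows in the picture. A call takes as long as a camera call. They do not tell look-alikes from the thing itself.
- bot.look_for(target, picture): "position" ([column, row] in pixels, amid what is visible of it).
- bot.mark_of(target, picture): "position" ([column, row] in pixels: a listed point, or the origin of a listed thing).
The state is a dict: "time": time; "qpos": joint angles; "dq": joint speeds; "joint_torque": joint torques, N m; "eef_pos": TCP position; "orientation": TCP orientation; "ft_force": force on the tool from outside, world axes, zero at the start; "torque": the same for the moment, N m; "finger_gap": finger opening in m; "gripper_force": force on a finger pad.
Only numpy, scipy, OpenCV 4.12 (cv2) and the standard library are available. Lean on these libraries where they do the work, as an engineer would, in place of code of your own. Each camera call takes 0.05 s, during which the arm holds its last target. There are 200 camera calls.

## Task

The small white bottle standing on the worktop to the right has been handled at the chair: roll the ultraviolet cabinet's slatted cover right back, stand the bottle upright on the steel tray inside beside the jar that is already there, and roll the cover fully shut again. Only then pull the lamp knob out to its stop so that the lamp runs and the knob stays out. Do not shift the jar, and do not knock over any bottle.

Things in the scene. Friction and masses are not known exactly. Their poses are not given: they have to be found in the camera images.
- uv_cabinet: White benchtop ultraviolet cabinet, fixed, a half cylinder lying along its own y. Origin on the worktop below the cylinder's axis, midway across; x to its back, y left, z up; front faces -x. Half-round side cheeks, radius 116 mm about the axis, top z 141 mm, inner faces y = +-95 mm, outer +-102. A fixed hood (outer radius 116) closes the back from 5 degrees behind the top.
- cover_axis (a point): Middle of the axis (parallel to the cabinet's y) about which the slatted cover rolls: x = 0, z = 25 mm in the cabinet's frame; axes as the cabinet's. The cover's outer face lies 109 mm from it, the inner face 104 mm.
- tray_mid (a point): On the top of the flat steel tray inside the cabinet, 22 mm above the worktop, at cabinet x = -5 mm, y = 0; axes as the cabinet's. The tray measures 190 mm (x) by 184 mm (y); a lamp tube hangs 82 mm above it at cabinet x = 45 mm. The bottle may stand anywhere on it that leaves the cover free.
- roll_cover (a joint): Slatted aluminium cover over the cabinet's front, rolling on a round track about cover_axis: 0 = fully shut (bottom rail down on the plinth), grows as it rolls up and back under the hood, 1.69 rad = fully back. It stays where it is left (friction); 1 to 4 N at the tab moves it. It starts part-way open (0.5 to 0.95).
- cover_tab (a point): Centre of the pull tab in mid-width on the cover's bottom rail: a plate 40 mm wide (cabinet y), 10 mm thick, standing radially out of the cover, its end 139 mm from cover_axis, this point 124 mm. Its direction from the axis is (4 degrees + joint) above the cabinet's -x; fully back, 11 degrees behind straight up. Push it from below or above with a finger, or pinch its 40 mm width.
- lamp_knob (a joint): Push-pull lamp switch on top of the control column at the cabinet's right: 0 = pushed in (lamp off), 0.012 m = pulled straight up to its stop (lamp on). An over-centre spring holds it at both ends; about 6 N takes it over the middle; released half-way it snaps to the nearer end. Starts pushed in.
- lamp_knob_head (a point): Centre of the lamp knob's round black head, 26 mm in diameter, 16 mm high, on an upright stem; pushed in it lies 112 mm above the worktop, 24 mm above the top of its white column (column: cabinet x -107 to -23 mm, y -173 to -103 mm, 88 mm high), at cabinet x = -65, y = -145 mm. The cabinet's cheek (top 141 mm) is 43 mm beside it.
- bottle_mid (a point): The bottle to be treated: small plain white round bottle with a blunt white ribbed cap, 72 mm tall, body 27 mm in diameter to 50 mm height, cap about 23 mm from 53 to 72 mm; 20 to 50 g. The point is on its axis half-way up, 36 mm above its underside; z is its axis. It stands on the worktop to the right.
- jar_mid (a point): White jar with a broad ribbed screw cap already standing in the left part of the cabinet's tray, 41 mm in diameter, 66 mm tall; the point is on its axis half-way up, 33 mm above its underside. To be left where it is.
- dropper_bottle: Brown dropper bottle, 34 mm in diameter, 109 mm tall, on the worktop; a bystander. Origin at the centre of its underside, z is its own axis.
- liquid_bottle: White dropper bottle with a tapering pointed cap, 25 mm in diameter, 66 mm tall, on the worktop; a bystander. Origin at the centre of its underside, z is its own axis.
- capsule_mixer: Beige capsule mixer, fixed equipment to keep clear of, between the cabinet and the bottle: a tapering case, 335 mm high. Origin on the worktop under it; its base reaches from -150 to +150 mm along its own x and from -124 to +99 mm along its own y.
Not all that is in view belongs to the job. What is shaped like the part that bears bottle_mid but red is not meant.

How it is judged:
On the way, in this order (a step that is already met when the one before it is completed fails the run):
1. the cover is rolled right back (value of joint roll_cover above 1.6 rad), for 0.2 s.
2. the bottle stands upright on the tray, let go (x of bottle_mid in the frame of uv_cabinet between -0.085 and 0.08 m and y of bottle_mid in the frame of uv_cabinet between -0.088 and 0.088 m and z of bottle_mid in the frame of uv_cabinet below 0.063 m and angle between bottle_mid's own z axis and vertical below 0.08 rad and contact force between conditioner_bottle and the fingers below 0.1 N), for 0.3 s.
3. the cover is rolled fully shut, the lamp still off (value of joint roll_cover below 0.04 rad and value of joint lamp_knob below 0.004 m), for 0.2 s.
At the end, for the whole second after the job is handed in: The lamp knob stays out (over 10 of its 12 mm), the cover is shut (within 0.04 rad), and the bottle stands upright (within 0.08 rad) and still on the tray; the jar has not shifted over 20 mm or tipped, and no bottle was knocked over (value of joint lamp_knob above 0.01 m and value of joint roll_cover below 0.04 rad and x of bottle_mid in the frame of uv_cabinet between -0.085 and 0.08 m and y of bottle_mid in the frame of uv_cabinet between -0.088 and 0.088 m and z of bottle_mid in the frame of uv_cabinet between 0.05 and 0.063 m and angle between bottle_mid's own z axis and vertical below 0.08 rad and linear speed of conditioner_bottle below 0.02 m/s); the robot touches nothing.
It fails at once if the lamp switched on while the cover is not shut (value of joint lamp_knob above 0.007 m and value of joint roll_cover above 0.1 rad).
It fails at once if the jar in the cabinet shifted or tipped (distance of jar_mid from where it was at the start of the episode above 0.02 m or angle between jar_mid's own z axis and vertical above 0.25 rad).
It fails at once if a bottle knocked over (angle between any of dropper_bottle, liquid_bottle's own z axis and vertical above 0.6 rad or angle between bottle_mid's own z axis and vertical above 0.8 rad).
It also fails if it takes over 72 s, if anything falls off the work surface, if the arm or the gripper's body presses on something with over 40 N, if the wrist force passes 120 N, or if a joint passes its speed limit or range.

## Working session

There is one attempt and no reset: what is moved stays moved. The work goes in short steps, Python scripts to look and compute and a tool call to move; the robot and the scene stay as the last step left them, time stands still between calls to the robot, and variables do not carry over. Pictures are saved under pics/ and viewed, at most 10 in all, crops included, and the job is handed in when it is done.

Besides the shell and the picture viewer there is one more tool, called after "Request:" as name(argument=value, ...) on one line, values as JSON. drive_tool: Moves the arm, as the interface text tells. Its arguments: {"type":"object","properties":{"motion":{"type":"array","items":{"type":"object","properties":{"translation":{"type":"array","items":{"type":"number"}},"angular":{"type":"array","items":{"type":"number"}},"grip":{"type":"number"}}}}},"required":["motion"]}

```bash
mkdir -p pics; ls; cat > h.py <<'E'
import numpy as np,cv2
from cell import bot
def back(p,uv,z=None,d=None):
    K=p["camera_matrix"];u,v=uv
    r=np.array([(u-K[0][2])/K[0][0],-(v-K[1][2])/K[1][1],-1.])
    R=np.array(p["rotation"]);R=R if R.shape==(3,3) else None
    w=R@r;e=np.array(p["eye"])
    t=(z-e[2])/w[2] if z is not None else d
    return e+t*w
def zat(p,uv):
    u,v=int(round(uv[0])),int(round(uv[1]));a=p["z_map"][max(0,v-1):v+2,max(0,u-1):u+2];a=a[a>0]
    return float(np.median(a)) if a.size else 0
E
python3 - <<'E'
from h import *
for n in("scene","top"):
    p=bot.capture(n);cv2.imwrite(f"pics/{n}0.png",p["image"])
    print(n,np.round(p["eye"],3),np.round(p["rotation"],3).tolist(),np.round(p["camera_matrix"],1).tolist(),[k for k in p])
    for t in("uv_cabinet","cover_axis","tray_mid","cover_tab","lamp_knob_head","bottle_mid","jar_mid","dropper_bottle","liquid_bottle","capsule_mixer"):
        for m in bot.mark_of(t,p)[:3]:
            d=zat(p,m["position"]);print(t,np.round(m["position"],1),round(m["confidence"],2),np.round(back(p,m["position"],d=d),3))
E
```

```text
pics
scene [-0.064 -0.507  0.695] [0.423, -0.184, -0.332, 0.823] [[353.5, 0.0, 255.4], [0.0, 353.5, 195.6], [0.0, 0.0, 1.0]] ['image', 'z_map', 'camera_matrix', 'eye', 'rotation', 'shot']Traceback (most recent call last):
  File "<stdin>", line 7, in <module>
  File "h.py", line 7, in back
    w=R@r;e=np.array(p["eye"])
      ~^~
ValueError: matmul: Input operand 0 does not have enough dimensions (has 0, gufunc core with signature (n?,k),(k,m?)->(n?,m?) requires 1)
```

```bash
sed -i 's/R=np.array(p\["rotation"\]).*/R=Rot.from_quat(p["rotation"]).as_matrix()/; 1a from scipy.spatial.transform import Rotation as Rot' h.py
python3 - <<'E'
from h import *
for n in("scene","top"):
    p=bot.capture(n);cv2.imwrite(f"pics/{n}0.png",p["image"])
    print(n,np.round(p["eye"],3),np.round(p["rotation"],3).tolist(),p["shot"])
    for t in("uv_cabinet","cover_axis","tray_mid","cover_tab","lamp_knob_head","bottle_mid","jar_mid","dropper_bottle","liquid_bottle","capsule_mixer"):
        for m in bot.mark_of(t,p)[:3]:
            d=zat(p,m["position"]);print(t,np.round(m["position"],1),round(m["confidence"],2),np.round(back(p,m["position"],d=d),3))
E
```

```text
scene [-0.064 -0.507  0.695] [0.423, -0.184, -0.332, 0.823] 2
uv_cabinet [200.8 184.4] 0.82 [0.53  0.344 0.019]
cover_axis [203.6 177.4] 0.87 [0.507 0.291 0.081]
tray_mid [202.8 180.9] 0.7 [0.546 0.353 0.022]
cover_tab [198.9 173. ] 0.65 [0.486 0.286 0.109]
cover_tab [240.1 163.2] 0.37 [0.615 0.235 0.116]
lamp_knob_head [312.1 287.6] 0.73 [ 0.432 -0.215  0.042]
lamp_knob_head [240.3 165.5] 0.6 [0.609 0.227 0.114]
bottle_mid [340.  305.8] 0.71 [ 0.428 -0.294  0.053]
bottle_mid [283.7 281.1] 0.69 [ 0.399 -0.155  0.041]
bottle_mid [313.8 287.8] 0.65 [ 0.432 -0.219  0.045]
jar_mid [183.4 168.3] 0.56 [0.472 0.35  0.104]
dropper_bottle [346.5 291.6] 0.83 [ 0.497 -0.271  0.022]
liquid_bottle [311.7 256.3] 0.45 [ 0.529 -0.14   0.024]
top [0.412 0.096 1.289] [0.025, -0.037, -0.703, 0.71] 3
uv_cabinet [162.7 178. ] 0.94 [0.538 0.347 0.13 ]
uv_cabinet [181.4 194.9] 0.74 [0.491 0.296 0.107]
cover_axis [348.  214.1] 0.46 [ 0.44  -0.207  0.074]
lamp_knob_head [203.2 149.4] 0.45 [0.625 0.233 0.121]
bottle_mid [345.7 210.4] 0.67 [ 0.452 -0.207  0.044]
bottle_mid [327.7 225.2] 0.59 [ 0.405 -0.145  0.072]
bottle_mid [373.5 215.2] 0.49 [ 0.437 -0.285  0.072]
dropper_bottle [361.3 194. ] 0.5 [ 0.504 -0.257  0.044]
liquid_bottle [205.9 151.8] 0.57 [0.618 0.225 0.122]
liquid_bottle [319.6 183.9] 0.51 [ 0.537 -0.13   0.021]
```

View pics/scene0.png

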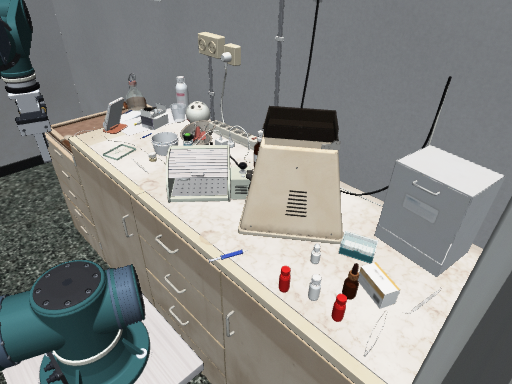

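View pics/top0.png

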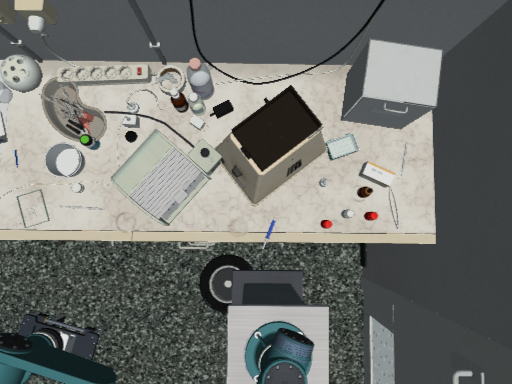

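```bash
python3 - <<'E'
from h import *
a=cv2.imread("pics/top0.png")[110:240,100:235];b=cv2.imread("pics/scene0.png")[130:220,150:270];c=cv2.imread("pics/scene0.png")[240:325,270:370]
A=cv2.resize(a,(540,520),interpolation=cv2.INTER_CUBIC)
B=cv2.resize(b,(260,195),interpolation=cv2.INTER_CUBIC);C=cv2.resize(c,(260,221),interpolation=cv2.INTER_CUBIC)
o=np.zeros((520,800,3),np.uint8);o[:,:540]=A;o[:195,540:]=B;o[200:421,540:]=C
cv2.imwrite("pics/c0.png",o)
E
```

```text
(no output)
```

View pics/c0.png

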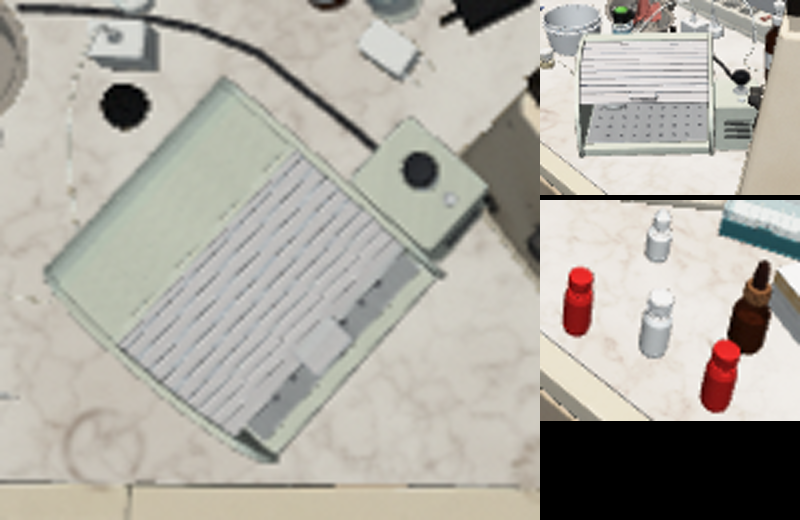

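```bash
cat > fit.py <<'E'
from h import *
from scipy.optimize import least_squares
p=bot.capture("top");s=bot.capture("scene")
def proj(p,X):
    q=(np.atleast_2d(X)-np.array(p["eye"]))@Rot.from_quat(p["rotation"]).as_matrix();K=p["camera_matrix"]
    return np.c_[K[0][2]+K[0][0]*q[:,0]/-q[:,2],K[1][2]-K[1][1]*q[:,1]/-q[:,2]]
def cloud(p,poly):
    m=np.zeros((384,512),np.uint8);cv2.fillPoly(m,[np.int32(poly)],1);v,u=np.nonzero(m*(p["z_map"]>0))
    return np.array([back(p,(a,b),d=p["z_map"][b,a]) for a,b in zip(u,v)])
full=lambda P:[(100+x/4,110+y/4) for x,y in P]
H=cloud(p,full([(228,98),(282,152),(118,332),(66,272)]));C=cloud(p,full([(305,175),(385,245),(240,410),(150,345)]))
def tow(q,L): 
    c,n=np.cos(q[2]),np.sin(q[2]);return np.array([q[0]+c*L[0]-n*L[1],q[1]+n*L[0]+c*L[1],L[2]])
def perp(q,P): return np.hypot((P[:,0]-q[0])*np.cos(q[2])+(P[:,1]-q[1])*np.sin(q[2]),P[:,2]-.025)
def res(q):
    a=4+np.degrees(q[3]);a=np.radians(a);tab=tow(q,(-.131*np.cos(a),0,.025+.131*np.sin(a)))
    return np.r_[(perp(q,H)-.116)*1e3/3/20,(perp(q,C)-.109)*1e3/3/20,
     (proj(p,tow(q,(-.065,-.145,.120)))[0]-(205,152.5)),(proj(s,tow(q,(-.065,-.145,.116)))[0]-(242.3,165.2)),(proj(p,tab)[0]-(180.7,196.7))]
r=least_squares(res,[.53,.345,.83,.7],loss='soft_l1');q=r.x
print(np.round(q,4),"yaw deg",np.degrees(q[2]),np.round(r.fun[-6:],2))
print("hood",np.median(perp(q,H)),perp(q,H).std(),"cover",np.median(perp(q,C)),perp(q,C).std(),len(H),len(C))
np.save("cab.npy",q)
o=bot.get_obs();print({k:np.round(v,3) for k,v in o.items()},bot.grasp_offset,Rot.from_quat(o["orientation"]).as_matrix().round(3).tolist())
# bottle: ray midpoints
def tri(a,b):
    A=[];y=[]
    for P,uv in((p,a),(s,b)):
        e=np.array(P["eye"]);d=back(P,uv,d=1)-e;d/=np.linalg.norm(d);M=np.eye(3)-np.outer(d,d);A.append(M);y.append(M@e)
    X=np.linalg.lstsq(np.vstack(A),np.hstack(y),rcond=None)[0];return X.round(4),np.abs(np.vstack(A)@X-np.hstack(y)).max().round(4)
print("cap top",tri((348.3,213.7),(316,277.5)))
for n,P in(("p",p),("s",s)):
    for m in bot.look_for("bottle_mid",P)+bot.mark_of("bottle_mid",P): print(n,np.round(m["position"],1),round(m["confidence"],2),back(P,m["position"],z=.036).round(3))
tm=[m["position"] for m in bot.mark_of("bottle_mid",p) if abs(m["position"][0]-347)<6];sm=[m["position"] for m in bot.mark_of("bottle_mid",s) if abs(m["position"][0]-314)<6]
if tm and sm: print("mid",tri(tm[0],sm[0]))
E
python3 fit.py
```

```text
[0.5516 0.3717 0.8397 0.6341] yaw deg 48.11365191942479 [ 0.29 -0.03 -0.19 -1.08 -0.03  0.03]
hood 0.1164367135015072 0.001758009517505974 cover 0.10918696817700167 0.0023588825555064287 1229 1601
{'time': np.float64(1.3), 'qpos': array([ 1.204,  0.087,  1.371,  0.   ,  1.684, -0.103]), 'dq': array([-0.   , -0.001, -0.   , -0.   ,  0.   , -0.001]), 'joint_torque': array([-0.0000e+00, -3.4005e+01, -3.0259e+01,  7.2000e-02,  2.4000e-02,
        0.0000e+00]), 'eef_pos': array([0.143, 0.531, 0.206]), 'orientation': array([ 0.132,  0.991,  0.   , -0.   ]), 'ft_force': array([-0.561, -0.283,  0.261]), 'torque': array([0.003, 0.002, 0.024]), 'gripper_force': np.float64(0.0), 'finger_gap': np.float64(0.094)} 0.0188 [[-0.965, 0.261, 0.0], [0.261, 0.965, 0.0], [0.0, 0.0, -1.0]]
cap top (array([ 0.4428, -0.2116,  0.0653]), np.float64(0.0017))
p [346.9 210. ] 0.64 [ 0.453 -0.213  0.036]
p [326.6 225.7] 0.56 [ 0.404 -0.148  0.036]
p [324.3 223.7] 0.66 [ 0.41  -0.141  0.036]
p [345.6 210.9] 0.59 [ 0.451 -0.209  0.036]
s [284.1 279.2] 0.62 [ 0.407 -0.149  0.036]
s [337.2 306.4] 0.57 [ 0.435 -0.285  0.036]
s [315.1 288.2] 0.49 [ 0.44  -0.218  0.036]
s [198.3 161.3] 0.29 [0.604 0.453 0.036]
s [337.4 308.7] 0.65 [ 0.43  -0.289  0.036]
s [284.5 278.8] 0.6 [ 0.409 -0.149  0.036]
s [314.5 287.7] 0.5 [ 0.44  -0.216  0.036]
mid (array([ 0.4506, -0.2113,  0.0234]), np.float64(0.0004))
```

Request:
drive_tool(motion=[{"translation": [3.1, -2.12, 0.4], "angular": [0, 0, -0.1854], "grip": 1}, {"translation": [3.1, -2.12, 0.4], "angular": [0, 0, -0.1854], "grip": 1}, {"translation": [3.1, -2.12, 0.4], "angular": [0, 0, -0.1854], "grip": 1}, {"translation": [3.1, -2.12, 0.4], "angular": [0, 0, -0.1854], "grip": 1}, {"translation": [3.1, -2.12, 0.4], "angular": [0, 0, -0.1854], "grip": 1}, {"translation": [3.1, -2.12, 0.4], "angular": [0, 0, -0.1854], "grip": 1}, {"translation": [3.1, -2.12, 0.4], "angular": [0, 0, -0.1854], "grip": 1}, {"translation": [3.1, -2.12, 0.4], "angular": [0, 0, -0.1854], "grip": 1}, {"translation": [3.1, -2.12, 0.4], "angular": [0, 0, -0.1854], "grip": 1}, {"translation": [3.1, -2.12, 0.4], "angular": [0, 0, -0.1854], "grip": 1}, {"translation": [3.1, -2.12, 0.4], "angular": [0, 0, -0.185], "grip": 1}, {"translation": [0, 0, 0], "angular": [0, 0, 0], "grip": 1}])

```text
time: 3.1
eef_pos: [0.4861, 0.2963, 0.2492]
orientation: [0.914, 0.406, -0.0, 0.0]
ft_force: [-0.6, 0.1, -1.0]
finger_gap: 0.0942
gripper_force: 0.0
```

```bash
cat >> h.py <<'E'
def wproj(p,o,X):
    T=np.array(p["tool_from_camera"]);R=Rot.from_quat(o["orientation"]).as_matrix()
    t=(np.atleast_2d(X)-o["eef_pos"])@R; c=(t-T[:3,3])@T[:3,:3]; v=c*[1,-1,-1]
    K=p["camera_matrix"];rr=np.hypot(v[:,0],v[:,1]);th=np.arctan2(rr,v[:,2])
    return np.c_[K[0][2]+K[0][0]*th*v[:,0]/rr,K[1][2]+K[1][1]*th*v[:,1]/rr]
def cab(L):
    q=np.load("cab.npy");c,n=np.cos(q[2]),np.sin(q[2]);L=np.atleast_2d(L);return np.c_[q[0]+c*L[:,0]-n*L[:,1],q[1]+n*L[:,0]+c*L[:,1],L[:,2]]
E
python3 - <<'E'
from h import *
o=bot.get_obs();p=bot.capture("wrist");print(p["tool_from_camera"],o["eef_pos"],o["qpos"],Rot.from_quat(o["orientation"]).as_matrix().round(3).tolist())
im=p["image"].copy()
q=np.load("cab.npy");a=q[3]+np.radians(4)
L=[(-r*np.cos(a),y,.025+r*np.sin(a)) for r in(.109,.139) for y in(-.02,.02)]+[(-.065,-.145,.12),(0,.1,.141),(0,-.1,.141)]
P=wproj(p,o,cab(L));print(P.round(0))
for x in P: cv2.circle(im,tuple(int(i) for i in x),3,(0,0,255),1)
cv2.imwrite("pics/w0.png",cv2.resize(im,(800,600)))
E
```

```text
[[-5.59675612e-04  9.67049758e-01  2.54586825e-01  7.35625830e-02]
 [ 9.99999730e-01  4.20065200e-04  6.02747257e-04  1.42069451e-03]
 [ 4.75943523e-04  2.54587094e-01 -9.67049732e-01 -1.80970503e-01]
 [ 0.00000000e+00  0.00000000e+00  0.00000000e+00  1.00000000e+00]] [0.48613237 0.29630307 0.24924544] [ 4.48071072e-01  1.26666278e-01  1.24162866e+00 -4.44658863e-04
  1.77344343e+00  1.18318703e+00] [[0.671, 0.742, 0.0], [0.742, -0.671, -0.0], [-0.0, 0.0, -1.0]]
[[275. 166.]
 [240. 167.]
 [275. 190.]
 [239. 190.]
 [387. 155.]
 [156.  94.]
 [357.  93.]]
```

View pics/w0.png

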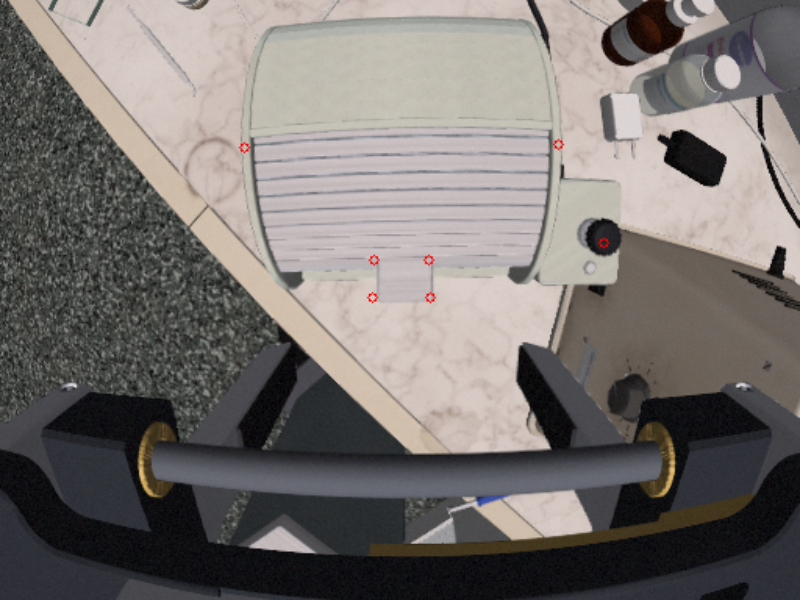

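Request:
drive_tool(motion=[{"translation": [-0.2, 0, -3], "angular": [0, 0, 0], "grip": 1}, {"translation": [0, 0, -4], "angular": [0, 0, 0], "grip": 1}, {"translation": [0, 0, -4], "angular": [0, 0, 0], "grip": 1}, {"translation": [0, 0, -2.5], "angular": [0, 0, 0], "grip": 0.8}, {"translation": [0, 0, -1.3], "angular": [0, 0, 0], "grip": 0.6}, {"translation": [0, 0, 0], "angular": [0, 0, 0], "grip": 0.5}, {"translation": [0, 0, 0], "angular": [0, 0, 0], "grip": 0.3}, {"translation": [0, 0, 0], "angular": [0, 0, 0], "grip": 0.3}, {"translation": [0, 0, 0], "angular": [0, 0, 0], "grip": 0.3}, {"translation": [0, 0, 0], "angular": [0, 0, 0], "grip": 0.3}])

```text
time: 4.4
eef_pos: [0.4849, 0.2966, 0.1029]
orientation: [0.913, 0.407, 0.002, 0.002]
ft_force: [3.7, -3.2, 0.7]
finger_gap: 0.0394
gripper_force: 30.0
```

```bash
cat > arc.py <<'E'
# increments (cm) in world for tab point radius r from angle a0 to a1 (deg), n rows
import numpy as np,sys
r,a0,a1,n=map(float,sys.argv[1:5]);n=int(n);a=np.radians(np.linspace(a0,a1,n+1))
P=np.c_[-r*np.cos(a)*np.cos(.8397),-r*np.cos(a)*np.sin(.8397),r*np.sin(a)]*100
for d in np.diff(P.round(2),axis=0): print(d.round(2).tolist())
E
python3 arc.py .131 40 100 16
```

```text
[0.38, 0.43, 0.64]
[0.41, 0.45, 0.6]
[0.44, 0.49, 0.56]
[0.45, 0.51, 0.51]
[0.48, 0.53, 0.47]
[0.5, 0.56, 0.42]
[0.52, 0.57, 0.37]
[0.53, 0.59, 0.32]
[0.54, 0.61, 0.27]
[0.56, 0.62, 0.21]
[0.56, 0.63, 0.16]
[0.57, 0.63, 0.1]
[0.57, 0.64, 0.05]
[0.57, 0.64, -0.01]
[0.57, 0.63, -0.07]
[0.57, 0.63, -0.12]
```

Request:
drive_tool(motion=[{"translation": [0.38, 0.43, 0.64], "angular": [0, 0, 0], "grip": 0.3}, {"translation": [0.41, 0.45, 0.6], "angular": [0, 0, 0], "grip": 0.3}, {"translation": [0.44, 0.49, 0.56], "angular": [0, 0, 0], "grip": 0.3}, {"translation": [0.45, 0.51, 0.51], "angular": [0, 0, 0], "grip": 0.3}, {"translation": [0.48, 0.53, 0.47], "angular": [0, 0, 0], "grip": 0.3}, {"translation": [0.5, 0.56, 0.42], "angular": [0, 0, 0], "grip": 0.3}, {"translation": [0.52, 0.57, 0.37], "angular": [0, 0, 0], "grip": 0.3}, {"translation": [0.53, 0.59, 0.32], "angular": [0, 0, 0], "grip": 0.3}, {"translation": [0.54, 0.61, 0.27], "angular": [0, 0, 0], "grip": 0.3}, {"translation": [0.56, 0.62, 0.21], "angular": [0, 0, 0], "grip": 0.3}, {"translation": [0.56, 0.63, 0.16], "angular": [0, 0, 0], "grip": 0.3}, {"translation": [0.57, 0.63, 0.1], "angular": [0, 0, 0], "grip": 0.3}, {"translation": [0.57, 0.64, 0.05], "angular": [0, 0, 0], "grip": 0.3}, {"translation": [0.57, 0.64, 0], "angular": [0, 0, 0], "grip": 0.3}, {"translation": [0.57, 0.63, -0.07], "angular": [0, 0, 0], "grip": 0.3}, {"translation": [0.57, 0.63, -0.1], "angular": [0, 0, 0], "grip": 0.3}, {"translation": [0, 0, 0], "angular": [0, 0, 0], "grip": 0.3}, {"translation": [0, 0, 0], "angular": [0, 0, 0], "grip": 0.3}])

```text
time: 6.65
eef_pos: [0.5665, 0.3908, 0.1501]
orientation: [0.913, 0.407, 0.004, -0.001]
ft_force: [1.7, 1.1, 7.5]
finger_gap: 0.0384
gripper_force: 30.0
```

Request:
drive_tool(motion=[{"translation": [0, 0, 0], "angular": [0, 0, 0], "grip": 0.7}, {"translation": [0, 0, 0], "angular": [0, 0, 0], "grip": 0.7}, {"translation": [0, 0, 2], "angular": [0, 0, 0], "grip": 0.7}, {"translation": [0, 0, 4], "angular": [0, 0, 0], "grip": 0.7}, {"translation": [-2, -3, 4], "angular": [0, 0, 0], "grip": 0.7}, {"translation": [-3, -4, 2], "angular": [0, 0, 0], "grip": 0.7}, {"translation": [-4, -4, 0], "angular": [0, 0, 0], "grip": 0.7}, {"translation": [-3, -4, 0], "angular": [0, 0, 0], "grip": 0.7}, {"translation": [-2, -3, 0], "angular": [0, 0, 0], "grip": 0.7}])

```text
time: 7.78
eef_pos: [0.423, 0.2081, 0.2664]
orientation: [0.913, 0.407, -0.0, 0.0]
ft_force: [-1.0, -0.3, -0.8]
finger_gap: 0.0659
gripper_force: 0.0
```

```bash
python3 - <<'E'
from h import *
o=bot.get_obs();p=bot.capture("wrist");print(o["eef_pos"])
im=p["image"].copy()
a=np.radians(4)+1.69
L=[(-r*np.cos(a),y,.025+r*np.sin(a)) for r in(.139,) for y in(-.02,.02)]+[(-.045,-.04,.022),(-.1,.092,.022),(-.1,-.092,.022)]
P=wproj(p,o,cab(L));print(P.round(0))
for x in P: cv2.circle(im,tuple(int(i) for i in x),3,(0,0,255),1)
for m in bot.mark_of("jar_mid",p)+bot.mark_of("cover_tab",p): print(m)
cv2.imwrite("pics/w1.png",cv2.resize(im,(800,600)))
E
```

```text
[0.42300917 0.20810434 0.26644569]
[[265. -35.]
 [225. -34.]
 [278.  55.]
 [186.  95.]
 [314.  94.]]
{'position': [204.4, 19.1], 'confidence': 0.87}
```

View pics/w1.png

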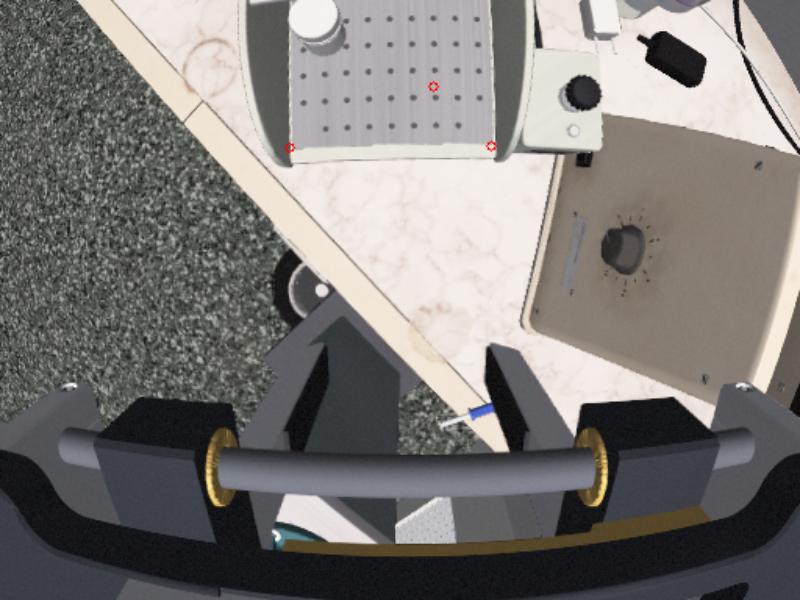

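```bash
python3 - <<'E'
from h import *
from scipy.optimize import least_squares
o=bot.get_obs();w=bot.capture("wrist")
for z in(.055,):
    m=bot.mark_of("jar_mid",w)
    if m:
        r=least_squares(lambda L:(wproj(w,o,cab((L[0],L[1],z)))[0]-m[0]["position"]),[0,.05]);print("jar cab",r.x)
def proj(p,X):
    q=(np.atleast_2d(X)-np.array(p["eye"]))@Rot.from_quat(p["rotation"]).as_matrix();K=p["camera_matrix"]
    return np.c_[K[0][2]+K[0][0]*q[:,0]/-q[:,2],K[1][2]-K[1][1]*q[:,1]/-q[:,2]]
for n in("scene","top"):
    p=bot.capture(n);print(n,[(np.round(m["position"],1),round(m["confidence"],2)) for m in bot.mark_of("cover_tab",p)])
    for j in(1.5,1.6,1.69):
        a=j+np.radians(4);print(j,proj(p,cab((-.124*np.cos(a),0,.025+.124*np.sin(a))))[0].round(1))
    q=np.load("cab.npy")
    # tab points: protruding above hood, z in .145-.17
    v,u=np.nonzero(p["z_map"]>0);K=p["camera_matrix"];d=p["z_map"][v,u]
    r=np.c_[(u-K[0][2])/K[0][0],-(v-K[1][2])/K[1][1],-np.ones(len(u))]*d[:,None]
    X=r@Rot.from_quat(p["rotation"]).as_matrix().T+p["eye"]-[q[0],q[1],0]
    c,s=np.cos(q[2]),np.sin(q[2]);X=np.c_[X[:,0]*c+X[:,1]*s,-X[:,0]*s+X[:,1]*c,X[:,2]]
    k=(abs(X[:,1])<.03)&(X[:,2]>.148)&(X[:,2]<.175)&(abs(X[:,0])<.1);T=X[k];print(len(T),np.percentile(T,[5,50,95],axis=0).round(4).tolist() if len(T) else 0)
E
```

```text
jar cab [0.00565272 0.05698321]
scene [(array([198.6, 142.6]), 0.92), (array([203.9, 178.5]), 0.61), (array([184.4, 166.7]), 0.29)]
1.5 [198.2 145.9]
1.6 [198.6 144.3]
1.69 [198.9 143.3]
54 [[0.0047, -0.0165, 0.1491], [0.0083, 0.0009, 0.1559], [0.0133, 0.0172, 0.1614]]
top [(array([147.2, 172.7]), 0.74)]
1.5 [153.  172.4]
1.6 [149.9 169.5]
1.69 [147.2 167. ]
71 [[0.0067, -0.0163, 0.1514], [0.0097, 0.0014, 0.1621], [0.0168, 0.0179, 0.1661]]
```

Request:
drive_tool(motion=[{"translation": [2.18, 2.83, 0], "angular": [0, 0, 0], "grip": 0}, {"translation": [2.18, 2.83, 0], "angular": [0, 0, 0], "grip": 0}, {"translation": [2.18, 2.83, 0], "angular": [0, 0, 0], "grip": 0}, {"translation": [2.18, 2.83, -1], "angular": [0, 0, 0], "grip": 0}, {"translation": [2.18, 2.83, -3], "angular": [0, 0, 0], "grip": 0}, {"translation": [0, 0, -4], "angular": [0, 0, 0], "grip": 0}, {"translation": [0, 0, -3.4], "angular": [0, 0, 0], "grip": 0}, {"translation": [0.33, 0.37, 0], "angular": [0, 0, 0], "grip": 0}, {"translation": [0.33, 0.37, 0], "angular": [0, 0, 0], "grip": 0}, {"translation": [0.33, 0.37, 0], "angular": [0, 0, 0], "grip": 0}, {"translation": [0.33, 0.37, 0], "angular": [0, 0, 0], "grip": 0}, {"translation": [0.33, 0.37, 0], "angular": [0, 0, 0], "grip": 0}, {"translation": [0.33, 0.37, 0], "angular": [0, 0, 0], "grip": 0}, {"translation": [0.33, 0.37, 0], "angular": [0, 0, 0], "grip": 0}, {"translation": [0, 0, 0], "angular": [0, 0, 0], "grip": 0}])

```text
time: 10.1
eef_pos: [0.5569, 0.377, 0.1523]
orientation: [0.913, 0.407, -0.0, -0.0]
ft_force: [-0.1, -0.7, -0.3]
finger_gap: 0.0003
gripper_force: 0.0
```

Request:
drive_tool(motion=[{"translation": [0.2, 0.22, 0], "angular": [0, 0, 0], "grip": 0}, {"translation": [0.2, 0.22, 0], "angular": [0, 0, 0], "grip": 0}, {"translation": [0, 0, 0], "angular": [0, 0, 0], "grip": 0}])

```text
time: 10.48
eef_pos: [0.5596, 0.38, 0.1521]
orientation: [0.913, 0.407, -0.002, 0.001]
ft_force: [-2.7, -4.0, 0.4]
finger_gap: 0.0006
gripper_force: 2.5
```

Request:
drive_tool(motion=[{"translation": [0.13, 0.15, 0], "angular": [0, 0, 0], "grip": 0}, {"translation": [0.13, 0.15, 0], "angular": [0, 0, 0], "grip": 0}, {"translation": [0, 0, 0], "angular": [0, 0, 0], "grip": 0}])

```text
time: 10.85
eef_pos: [0.5598, 0.3803, 0.152]
orientation: [0.914, 0.407, -0.006, 0.002]
ft_force: [-10.0, -10.5, 3.7]
finger_gap: 0.0006
gripper_force: 7.0
```

Request:
drive_tool(motion=[{"translation": [-1.3, -1.5, 0], "angular": [0, 0, 0], "grip": 0}, {"translation": [-1, -1, 4], "angular": [0, 0, 0], "grip": 0.2}, {"translation": [-2, -2, 5], "angular": [0, 0, 0], "grip": 0.5}, {"translation": [-4.3, -4.3, 3], "angular": [0, 0, 0], "grip": 0.5}, {"translation": [-4.3, -4.3, 0], "angular": [0, 0, 0], "grip": 0.5}, {"translation": [-4.3, -4.3, 0], "angular": [0, 0, 0], "grip": 0.5}, {"translation": [-4.3, -4.3, 0], "angular": [0, 0, 0], "grip": 0.5}, {"translation": [-4, -4.3, 0], "angular": [0, 0, 0], "grip": 0.5}, {"translation": [0, -5.2, 0], "angular": [0, 0, 0], "grip": 0.5}, {"translation": [0, -5.2, 0], "angular": [0, 0, 0], "grip": 0.5}, {"translation": [0, -5.2, 0], "angular": [0, 0, 0], "grip": 0.5}, {"translation": [0, -5.2, 0], "angular": [0, 0, 0], "grip": 0.5}, {"translation": [3.6, -3.7, 0], "angular": [0, 0, 0], "grip": 0.5}, {"translation": [3.6, -3.7, 0], "angular": [0, 0, 0], "grip": 0.5}, {"translation": [3.6, -3.7, -3], "angular": [0, 0, 0], "grip": 0.5}, {"translation": [3, -1, -3], "angular": [0, 0, 0], "grip": 0.5}, {"translation": [0, 0, 0], "angular": [0, 0, 0], "grip": 0.5}])

```text
time: 12.98
eef_pos: [0.4495, -0.2014, 0.2068]
orientation: [0.913, 0.407, -0.002, -0.003]
ft_force: [-0.3, -0.2, -0.2]
finger_gap: 0.0471
gripper_force: 0.0
```

```bash
python3 - <<'E'
from h import *
o=bot.get_obs();p=bot.capture("wrist");print(o["eef_pos"],o["qpos"])
im=p["image"].copy()
P=wproj(p,o,[(.445,-.213,.0),(.445,-.213,.072)]);print(P.round(0))
for m in bot.look_for("bottle_mid",p)+bot.mark_of("bottle_mid",p): print(m)
cv2.imwrite("pics/w2c.png",im)
for x in P: cv2.circle(im,tuple(int(i) for i in x),3,(255,0,0),1)
cv2.imwrite("pics/w2.png",cv2.resize(im,(800,600)))
E
```

```text
[ 0.44947273 -0.20139743  0.20676775] [-5.36570892e-01 -3.65158807e-02  1.49471577e+00  2.07937935e-04
  1.68994697e+00  1.95654817e-01]
[[263. 181.]
 [264. 195.]]
{'position': [267.2, 191.0], 'confidence': 0.81}
{'position': [205.2, 164.3], 'confidence': 0.55}
{'position': [295.6, 228.4], 'confidence': 0.51}
{'position': [267.4, 188.6], 'confidence': 0.87}
{'position': [301.8, 233.7], 'confidence': 0.75}
{'position': [329.1, 179.9], 'confidence': 0.71}
{'position': [204.8, 164.9], 'confidence': 0.59}
```

View pics/w2.png

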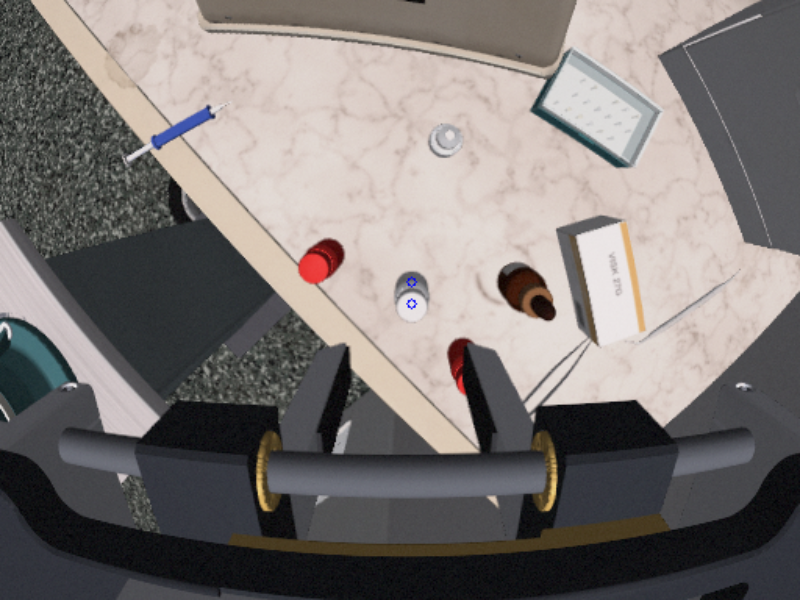

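Request:
drive_tool(motion=[{"translation": [-0.45, -1.16, -3], "angular": [0, 0, 0], "grip": 0.55}, {"translation": [0, 0, -4], "angular": [0, 0, 0], "grip": 0.55}, {"translation": [0, 0, -4], "angular": [0, 0, 0], "grip": 0.55}, {"translation": [0, 0, -3], "angular": [0, 0, 0], "grip": 0.55}, {"translation": [0, 0, -2.2], "angular": [0, 0, 0], "grip": 0.55}, {"translation": [0, 0, -1.2], "angular": [0, 0, 0], "grip": 0.55}, {"translation": [0, 0, 0], "angular": [0, 0, 0], "grip": 0.4}, {"translation": [0, 0, 0], "angular": [0, 0, 0], "grip": 0.15}, {"translation": [0, 0, 0], "angular": [0, 0, 0], "grip": 0.15}, {"translation": [0, 0, 0], "angular": [0, 0, 0], "grip": 0.15}])

```text
time: 14.38
eef_pos: [0.446, -0.2135, 0.0375]
orientation: [0.913, 0.407, 0.001, 0.001]
ft_force: [0.2, -0.1, 3.7]
finger_gap: 0.0261
gripper_force: 29.7
```

Request:
drive_tool(motion=[{"translation": [0, 0, 2], "angular": [0, 0, 0], "grip": 0.15}, {"translation": [0, 0, 4], "angular": [0, 0, 0], "grip": 0.15}, {"translation": [0, 0, 5], "angular": [0, 0, 0], "grip": 0.15}, {"translation": [0, 0, 5], "angular": [0, 0, 0], "grip": 0.15}, {"translation": [-2, 2, 5], "angular": [0, 0, 0], "grip": 0.15}, {"translation": [-3.6, 3, 3], "angular": [0, 0, 0], "grip": 0.15}, {"translation": [-4, 3.6, 0], "angular": [0, 0, 0], "grip": 0.15}, {"translation": [-3, 4, 0], "angular": [0, 0, 0], "grip": 0.15}, {"translation": [-2, 4.5, 0], "angular": [0, 0, 0], "grip": 0.15}, {"translation": [0, 5, 0], "angular": [0, 0, 0], "grip": 0.15}, {"translation": [0, 4.5, 0], "angular": [0, 0, 0], "grip": 0.15}, {"translation": [1.5, 5.5, 0], "angular": [0, 0, 0], "grip": 0.15}, {"translation": [2.1, 5.5, 0], "angular": [0, 0, 0], "grip": 0.15}, {"translation": [4, 3.2, 0], "angular": [0, 0, 0], "grip": 0.15}, {"translation": [4, 3.2, 0], "angular": [0, 0, 0], "grip": 0.15}, {"translation": [4, 3.2, 0], "angular": [0, 0, 0], "grip": 0.15}, {"translation": [4, 3.2, 0], "angular": [0, 0, 0], "grip": 0.15}, {"translation": [3, 2.4, 0], "angular": [0, 0, 0], "grip": 0.15}, {"translation": [0, 0, 0], "angular": [0, 0, 0], "grip": 0.15}])

```text
time: 16.75
eef_pos: [0.5263, 0.316, 0.2733]
orientation: [0.913, 0.408, -0.002, 0.0]
ft_force: [-0.9, -0.9, -1.1]
finger_gap: 0.0253
gripper_force: 29.7
```

```bash
python3 - <<'E'
from h import *
o=bot.get_obs();print(o["eef_pos"],o["finger_gap"],(np.array([.5331,.3211])-o["eef_pos"][:2])*100)
w=bot.capture("wrist")["image"];s=bot.capture("scene")["image"][90:230,120:300]
cv2.imwrite("pics/m1.png",np.hstack([cv2.resize(w,(400,300)),cv2.resize(s,(386,300),interpolation=cv2.INTER_CUBIC)]))
E
```

```text
[0.52632155 0.31598864 0.27325966] 0.025329627843150907 [0.67784496 0.5111363 ]
```

View pics/m1.png

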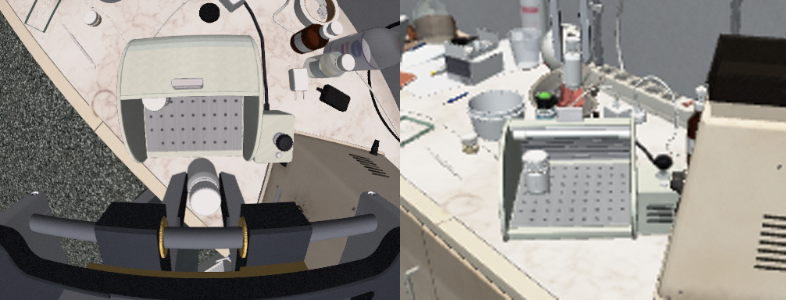

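Request:
drive_tool(motion=[{"translation": [0.68, 0.51, -2], "angular": [0, 0, 0], "grip": 0.15}, {"translation": [0, 0, -4], "angular": [0, 0, 0], "grip": 0.15}, {"translation": [0, 0, -4.5], "angular": [0, 0, 0], "grip": 0.15}, {"translation": [0, 0, -4.5], "angular": [0, 0, 0], "grip": 0.15}, {"translation": [0, 0, -3], "angular": [0, 0, 0], "grip": 0.15}, {"translation": [0, 0, -1.8], "angular": [0, 0, 0], "grip": 0.15}, {"translation": [0, 0, -0.8], "angular": [0, 0, 0], "grip": 0.15}, {"translation": [0, 0, 0], "angular": [0, 0, 0], "grip": 0.15}, {"translation": [0, 0, 0], "angular": [0, 0, 0], "grip": 0.15}])

```text
time: 17.98
eef_pos: [0.533, 0.3205, 0.072]
orientation: [0.913, 0.407, 0.002, -0.0]
ft_force: [0.3, -0.3, -0.6]
finger_gap: 0.0253
gripper_force: 29.7
```

Request:
drive_tool(motion=[{"translation": [0, 0, -0.6], "angular": [0, 0, 0], "grip": 0.15}, {"translation": [0, 0, -0.3], "angular": [0, 0, 0], "grip": 0.15}, {"translation": [0, 0, 0], "angular": [0, 0, 0], "grip": 0.15}])

```text
time: 18.35
eef_pos: [0.5317, 0.3199, 0.0608]
orientation: [0.913, 0.407, -0.0, 0.0]
ft_force: [0.3, 0.8, -0.9]
finger_gap: 0.0253
gripper_force: 29.7
```

Request:
drive_tool(motion=[{"translation": [0, 0, -0.1], "angular": [0, 0, 0], "grip": 0.15}, {"translation": [0, 0, -0.1], "angular": [0, 0, 0], "grip": 0.15}, {"translation": [0, 0, 0], "angular": [0, 0, 0], "grip": 0.15}])

```text
time: 18.73
eef_pos: [0.5321, 0.3202, 0.0597]
orientation: [0.913, 0.407, 0.0, 0.0]
ft_force: [-0.4, -0.1, 1.2]
finger_gap: 0.026
gripper_force: 29.7
```

Request:
drive_tool(motion=[{"translation": [0, 0, -0.1], "angular": [0, 0, 0], "grip": 0.15}, {"translation": [0, 0, 0], "angular": [0, 0, 0], "grip": 0.15}])

```text
time: 18.98
eef_pos: [0.5322, 0.3203, 0.0596]
orientation: [0.913, 0.407, 0.001, -0.0]
ft_force: [-1.9, -0.2, 5.3]
finger_gap: 0.0254
gripper_force: 29.7
```

Request:
drive_tool(motion=[{"translation": [0, 0, 0], "angular": [0, 0, 0], "grip": 0.35}, {"translation": [0, 0, 0], "angular": [0, 0, 0], "grip": 0.45}, {"translation": [0, 0, 0], "angular": [0, 0, 0], "grip": 0.5}, {"translation": [0, 0, 2], "angular": [0, 0, 0], "grip": 0.5}, {"translation": [0, 0, 4], "angular": [0, 0, 0], "grip": 0.5}, {"translation": [0, 0, 5], "angular": [0, 0, 0], "grip": 0.5}, {"translation": [0, 0, 4], "angular": [0, 0, 0], "grip": 0.5}, {"translation": [-4, -4, 2], "angular": [0, 0, 0], "grip": 0.5}, {"translation": [-4, -4, 0], "angular": [0, 0, 0], "grip": 0.5}, {"translation": [0, 0, 0], "angular": [0, 0, 0], "grip": 0.7}])

```text
time: 20.23
eef_pos: [0.4498, 0.2383, 0.23]
orientation: [0.914, 0.407, 0.001, 0.0]
ft_force: [0.1, 1.1, 0.3]
finger_gap: 0.0537
gripper_force: 0.0
```

```bash
python3 - <<'E'
from h import *
o=bot.get_obs();print(o["eef_pos"],o["finger_gap"])
p=bot.capture("wrist");w=p["image"].copy()
a=1.69+np.radians(4)
for L in((-.05,-.02,.022),(-.05,-.02,.094),(-.131*np.cos(a),0,.025+.131*np.sin(a))):
    x=wproj(p,o,cab(L))[0];print(x);cv2.circle(w,tuple(int(i) for i in x),2,(0,0,255),1)
s=bot.capture("scene")["image"][120:220,140:270]
cv2.imwrite("pics/m2.png",np.hstack([cv2.resize(w[:230,120:420],(430,330)),cv2.resize(s,(370,330),interpolation=cv2.INTER_CUBIC)]))
E
```

```text
[0.44983042 0.23830648 0.22997772] 0.05367051731320679
[263.64759084  83.52385248]
[264.55800081  76.01625989]
[242.53701682 -11.12474858]
```

View pics/m2.png

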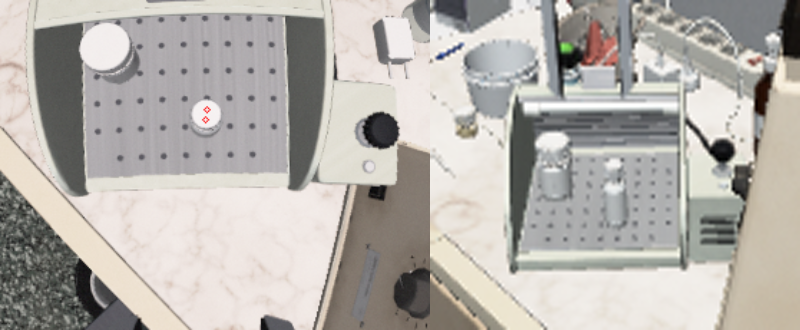

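Request:
drive_tool(motion=[{"translation": [3, 3.8, 0], "angular": [0, 0, 0], "grip": 0.75}, {"translation": [3, 3.8, 0], "angular": [0, 0, 0], "grip": 0.75}, {"translation": [3, 3.8, 0], "angular": [0, 0, 0], "grip": 0.75}, {"translation": [2.8, 3.76, 0], "angular": [0, 0, 0], "grip": 0.75}, {"translation": [0, 0, -2], "angular": [0, 0, 0], "grip": 0.75}, {"translation": [0, 0, -2], "angular": [0, 0, 0], "grip": 0.75}, {"translation": [0, 0, 0], "angular": [0, 0, 0], "grip": 0.75}, {"translation": [0, 0, 0], "angular": [0, 0, 0], "grip": 0.75}])

```text
time: 21.32
eef_pos: [0.5707, 0.3924, 0.189]
orientation: [0.913, 0.407, 0.001, -0.0]
ft_force: [0.4, 0.2, 0.4]
finger_gap: 0.0704
gripper_force: 0.0
```

```bash
python3 arc.py .131 100.8 4 24
```

```text
[-0.61, -0.68, 0.14]
[-0.61, -0.68, 0.08]
[-0.62, -0.69, 0.01]
[-0.61, -0.69, -0.06]
[-0.61, -0.68, -0.11]
[-0.61, -0.67, -0.19]
[-0.59, -0.66, -0.24]
[-0.58, -0.65, -0.31]
[-0.57, -0.63, -0.37]
[-0.54, -0.61, -0.42]
[-0.53, -0.58, -0.48]
[-0.5, -0.56, -0.54]
[-0.47, -0.53, -0.59]
[-0.45, -0.5, -0.64]
[-0.41, -0.46, -0.68]
[-0.38, -0.42, -0.72]
[-0.35, -0.39, -0.76]
[-0.31, -0.34, -0.8]
[-0.27, -0.31, -0.83]
[-0.23, -0.26, -0.85]
[-0.19, -0.21, -0.88]
[-0.15, -0.17, -0.89]
[-0.11, -0.12, -0.91]
[-0.07, -0.07, -0.92]
```

Request:
drive_tool(motion=[{"translation": [-0.25, -0.25, -2], "angular": [0, 0, 0], "grip": 0.75}, {"translation": [0, 0, -2.2], "angular": [0, 0, 0], "grip": 0.75}, {"translation": [0, 0, -0.2], "angular": [0, 0, 0], "grip": 0.75}, {"translation": [0, 0, 0], "angular": [0, 0, 0], "grip": 0.5}, {"translation": [0, 0, 0], "angular": [0, 0, 0], "grip": 0.3}, {"translation": [0, 0, 0], "angular": [0, 0, 0], "grip": 0.3}, {"translation": [0, 0, 0], "angular": [0, 0, 0], "grip": 0.3}, {"translation": [0, 0, 0], "angular": [0, 0, 0], "grip": 0.3}])

```text
time: 22.32
eef_pos: [0.5664, 0.3909, 0.1455]
orientation: [0.913, 0.408, 0.0, -0.002]
ft_force: [-4.1, 4.2, 2.3]
finger_gap: 0.0397
gripper_force: 30.0
```

Gripped; roll shut along the arc.

Request:
drive_tool(motion=[{"translation": [-0.61, -0.68, 0.14], "angular": [0, 0, 0], "grip": 0.3}, {"translation": [-0.61, -0.68, 0.08], "angular": [0, 0, 0], "grip": 0.3}, {"translation": [-0.62, -0.69, 0.01], "angular": [0, 0, 0], "grip": 0.3}, {"translation": [-0.61, -0.69, -0.06], "angular": [0, 0, 0], "grip": 0.3}, {"translation": [-0.61, -0.68, -0.11], "angular": [0, 0, 0], "grip": 0.3}, {"translation": [-0.61, -0.67, -0.19], "angular": [0, 0, 0], "grip": 0.3}, {"translation": [-0.59, -0.66, -0.24], "angular": [0, 0, 0], "grip": 0.3}, {"translation": [-0.58, -0.65, -0.31], "angular": [0, 0, 0], "grip": 0.3}, {"translation": [-0.57, -0.63, -0.37], "angular": [0, 0, 0], "grip": 0.3}, {"translation": [-0.54, -0.61, -0.42], "angular": [0, 0, 0], "grip": 0.3}, {"translation": [-0.53, -0.58, -0.48], "angular": [0, 0, 0], "grip": 0.3}, {"translation": [-0.5, -0.56, -0.54], "angular": [0, 0, 0], "grip": 0.3}, {"translation": [-0.47, -0.53, -0.59], "angular": [0, 0, 0], "grip": 0.3}, {"translation": [-0.45, -0.5, -0.64], "angular": [0, 0, 0], "grip": 0.3}, {"translation": [0, 0, 0], "angular": [0, 0, 0], "grip": 0.3}])

```text
time: 24.2
eef_pos: [0.4872, 0.2993, 0.1082]
orientation: [0.913, 0.407, -0.001, 0.001]
ft_force: [-5.2, -2.1, 6.6]
finger_gap: 0.0395
gripper_force: 30.0
```

Request:
drive_tool(motion=[{"translation": [-0.41, -0.46, -0.68], "angular": [0, 0, 0], "grip": 0.3}, {"translation": [-0.38, -0.42, -0.72], "angular": [0, 0, 0], "grip": 0.3}, {"translation": [-0.35, -0.39, -0.76], "angular": [0, 0, 0], "grip": 0.3}, {"translation": [-0.31, -0.34, -0.8], "angular": [0, 0, 0], "grip": 0.3}, {"translation": [-0.27, -0.31, -0.83], "angular": [0, 0, 0], "grip": 0.3}, {"translation": [-0.23, -0.26, -0.85], "angular": [0, 0, 0], "grip": 0.3}, {"translation": [-0.19, -0.21, -0.88], "angular": [0, 0, 0], "grip": 0.3}, {"translation": [-0.15, -0.17, -0.89], "angular": [0, 0, 0], "grip": 0.3}, {"translation": [-0.11, -0.12, -0.91], "angular": [0, 0, 0], "grip": 0.3}, {"translation": [-0.07, -0.07, -0.92], "angular": [0, 0, 0], "grip": 0.3}, {"translation": [0, 0, 0], "angular": [0, 0, 0], "grip": 0.3}])

```text
time: 25.58
eef_pos: [0.4624, 0.2705, 0.0231]
orientation: [0.913, 0.407, -0.003, 0.002]
ft_force: [-1.8, -6.0, -0.2]
finger_gap: 0.0397
gripper_force: 30.0
```

Request:
drive_tool(motion=[{"translation": [0, 0, 0], "angular": [0, 0, 0], "grip": 0.7}, {"translation": [0, 0, 0], "angular": [0, 0, 0], "grip": 0.7}, {"translation": [0, 0, 3], "angular": [0, 0, 0], "grip": 0.7}, {"translation": [0, 0, 4], "angular": [0, 0, 0], "grip": 0.7}, {"translation": [0, 0, 0], "angular": [0, 0, 0], "grip": 0}, {"translation": [0, 0, 0], "angular": [0, 0, 0], "grip": 0}, {"translation": [0, 0, 0], "angular": [0, 0, 0], "grip": 0}, {"translation": [0, 0, 0], "angular": [0, 0, 0], "grip": 0}, {"translation": [0, 0, -2.5], "angular": [0, 0, 0], "grip": 0}, {"translation": [0, 0, -1.5], "angular": [0, 0, 0], "grip": 0}, {"translation": [0, 0, -0.8], "angular": [0, 0, 0], "grip": 0}, {"translation": [0, 0, 0], "angular": [0, 0, 0], "grip": 0}])

```text
time: 27.08
eef_pos: [0.4634, 0.2734, 0.046]
orientation: [0.913, 0.407, -0.001, 0.0]
ft_force: [-1.6, 0.2, 0.4]
finger_gap: 0.0002
gripper_force: 0.0
```

Request:
drive_tool(motion=[{"translation": [0, 0, -0.3], "angular": [0, 0, 0], "grip": 0}, {"translation": [0, 0, -0.3], "angular": [0, 0, 0], "grip": 0}, {"translation": [0, 0, 0], "angular": [0, 0, 0], "grip": 0}])

```text
time: 27.45
eef_pos: [0.4641, 0.2736, 0.0409]
orientation: [0.913, 0.407, 0.0, 0.0]
ft_force: [0.3, -0.5, 0.1]
finger_gap: 0.0007
gripper_force: 0.1
```

Request:
drive_tool(motion=[{"translation": [0, 0, -0.15], "angular": [0, 0, 0], "grip": 0}, {"translation": [0, 0, -0.15], "angular": [0, 0, 0], "grip": 0}, {"translation": [0, 0, 0], "angular": [0, 0, 0], "grip": 0}])

```text
time: 27.82
eef_pos: [0.4641, 0.2736, 0.0395]
orientation: [0.913, 0.407, 0.001, 0.0]
ft_force: [-2.0, -1.7, 8.3]
finger_gap: 0.0007
gripper_force: 4.0
```

Request:
drive_tool(motion=[{"translation": [0, 0, -0.1], "angular": [0, 0, 0], "grip": 0}, {"translation": [0, 0, 0], "angular": [0, 0, 0], "grip": 0}, {"translation": [0, 0, 2], "angular": [0, 0, 0], "grip": 0}, {"translation": [-1, -1, 5], "angular": [0, 0, 0], "grip": 0.3}, {"translation": [0, 0, 5], "angular": [0, 0, 0], "grip": 0.55}, {"translation": [0, 0, 5], "angular": [0, 0, 0.1], "grip": 0.55}, {"translation": [0, 0, 3], "angular": [0, 0, 0.1], "grip": 0.55}, {"translation": [0, 0, 0], "angular": [0, 0, 0], "grip": 0.55}])

```text
time: 28.82
eef_pos: [0.4551, 0.2642, 0.2397]
orientation: [0.868, 0.496, 0.003, 0.0]
ft_force: [-0.1, 0.3, 0.7]
finger_gap: 0.047
gripper_force: 0.0
```

```bash
python3 - <<'E'
from h import *
o=bot.get_obs();print(o["eef_pos"],o["qpos"].round(2))
q=np.load("cab.npy");c,s=np.cos(q[2]),np.sin(q[2])
for n in("scene","top"):
    p=bot.capture(n);v,u=np.nonzero(p["z_map"]>0);K=p["camera_matrix"];d=p["z_map"][v,u]
    r=np.c_[(u-K[0][2])/K[0][0],-(v-K[1][2])/K[1][1],-np.ones(len(u))]*d[:,None]
    X=r@Rot.from_quat(p["rotation"]).as_matrix().T+p["eye"]-[q[0],q[1],0]
    X=np.c_[X[:,0]*c+X[:,1]*s,-X[:,0]*s+X[:,1]*c,X[:,2]]
    for lo,hi in((.02,.1),(.17,.22),(.22,.28),(.28,.36)):
        print(n,lo,hi,end=": ")
        for x in np.arange(-.20,.12,.04):
            k=(X[:,2]>lo)&(X[:,2]<hi)&(abs(X[:,0]-x)<.02)&(X[:,1]<-.178 if lo<.1 else X[:,1]<-.12)&(X[:,1]>-.5)
            print(f"{x:.2f}:{X[k,1].max():.3f}" if k.any() else f"{x:.2f}:-",end=" ")
        print()
    if n=="scene":
        # tab check
        k=(abs(X[:,1])<.018)&(X[:,0]<-.118)&(X[:,0]>-.142)&(X[:,2]>.015)&(X[:,2]<.09);print("tab",k.sum(),np.percentile(X[k],[10,50,90],axis=0).round(3).tolist() if k.any() else 0)
    cv2.imwrite(f"pics/{n}5.png",p["image"])
E
```

```text
[0.45505436 0.2642092  0.23967296] [0.42 0.02 1.37 0.   1.74 0.95]
scene 0.02 0.1: -0.20:- -0.16:- -0.12:- -0.08:- -0.04:- 0.00:- 0.04:-0.492 0.08:-0.200 
scene 0.17 0.22: -0.20:- -0.16:- -0.12:- -0.08:- -0.04:- 0.00:- 0.04:-0.473 0.08:-0.472 
scene 0.22 0.28: -0.20:-0.190 -0.16:-0.198 -0.12:- -0.08:- -0.04:- 0.00:- 0.04:-0.468 0.08:-0.433 
scene 0.28 0.36: -0.20:-0.196 -0.16:-0.199 -0.12:-0.215 -0.08:- -0.04:- 0.00:- 0.04:-0.467 0.08:-0.432 
tab 62 [[-0.139, -0.013, 0.031], [-0.135, 0.0, 0.037], [-0.12, 0.013, 0.039]]
top 0.02 0.1: -0.20:- -0.16:- -0.12:- -0.08:-0.178 -0.04:-0.180 0.00:-0.197 0.04:-0.189 0.08:-0.190 
top 0.17 0.22: -0.20:-0.170 -0.16:-0.177 -0.12:-0.184 -0.08:-0.191 -0.04:- 0.00:- 0.04:-0.468 0.08:-0.270 
top 0.22 0.28: -0.20:-0.179 -0.16:-0.187 -0.12:-0.193 -0.08:-0.206 -0.04:- 0.00:- 0.04:-0.470 0.08:-0.284 
top 0.28 0.36: -0.20:-0.195 -0.16:-0.197 -0.12:-0.211 -0.08:- -0.04:- 0.00:- 0.04:-0.468 0.08:-0.433
```

Request:
drive_tool(motion=[{"translation": [0, 0, 1.5], "angular": [0, 0, 0.166], "grip": 0.45}, {"translation": [0, 0, 1.5], "angular": [0, 0, 0.166], "grip": 0.4}, {"translation": [2, 0, 0], "angular": [0, 0, 0.166], "grip": 0.36}, {"translation": [3, -0.4, 0], "angular": [0, 0, 0.166], "grip": 0.36}, {"translation": [3, -0.8, 0], "angular": [0, 0, 0.166], "grip": 0.36}, {"translation": [3, -0.8, 0], "angular": [0, 0, 0.166], "grip": 0.36}, {"translation": [3, -0.8, 0], "angular": [0, 0, 0.166], "grip": 0.36}, {"translation": [1.9, -0.8, 0], "angular": [0, 0, 0], "grip": 0.36}, {"translation": [0, 0, 0], "angular": [0, 0, 0], "grip": 0.36}, {"translation": [0, 0, 0], "angular": [0, 0, 0], "grip": 0.36}])

```text
time: 30.18
eef_pos: [0.6118, 0.2278, 0.2649]
orientation: [0.453, 0.891, -0.001, -0.001]
ft_force: [-0.4, -0.1, 0.3]
finger_gap: 0.0336
gripper_force: 0.0
```

```bash
python3 - <<'E'
from h import *
o=bot.get_obs();p=bot.capture("wrist");print(o["eef_pos"],o["qpos"].round(2),o["finger_gap"])
R=Rot.from_quat(o["orientation"]).as_matrix();print("tool y deg",np.degrees(np.arctan2(R[1,1],R[0,1])))
im=p["image"].copy();P=wproj(p,o,cab([(-.065,-.145,.120),(-.065,-.145,.104)]));print(P)
print([(m["position"],m["confidence"]) for m in bot.mark_of("lamp_knob_head",p)])
u,v=P[0].astype(int);z=np.array(p["z_map"]);print("depth head",z[v-2:v+3,u-2:u+3].mean())
for x in P: cv2.circle(im,tuple(int(i) for i in x),2,(0,0,255),1)
v0=max(0,v-90);u0=max(0,u-120);cv2.imwrite("pics/w3.png",cv2.resize(im[v0:v0+180,u0:u0+240],(800,600),interpolation=cv2.INTER_CUBIC));print(u0,v0)
E
```

```text
[0.61178998 0.22776889 0.26493413] [ 0.27  0.32  0.97  0.    1.85 -0.36] 0.033634103650838215
tool y deg 36.0851494809562
[[262.6859471  185.00402296]
 [262.59040674 181.9272493 ]]
[([263.6, 182.0], 0.71)]
depth head 0.33233792
142 95
```

View pics/w3.png

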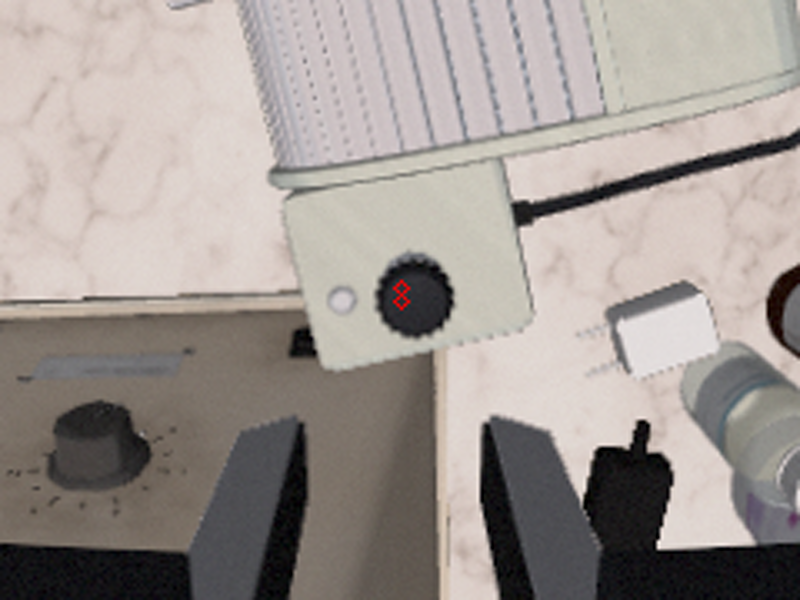

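```bash
python3 - <<'E'
from h import *
o=bot.get_obs();p=bot.capture("wrist");z=np.array(p["z_map"]);T=np.array(p["tool_from_camera"]);R=Rot.from_quat(o["orientation"]).as_matrix();K=p["camera_matrix"]
def W(u,v):
    a=np.array([(u-K[0][2])/K[0][0],(v-K[1][2])/K[1][1]]);th=np.hypot(*a);d=z[int(round(v)),int(round(u))]
    c=np.array([a[0]/th*np.tan(th)*d,-a[1]/th*np.tan(th)*d,-d]);return R@(T[:3,:3]@c+T[:3,3])+o["eef_pos"]
for n,(x,y) in dict(bump=(342,298),bump2=(340,292),col=(380,210),head=(416,298)).items(): print(n,W(142+x*.3,95+y*.3).round(4))
E
```

```text
bump [0.6024 0.2091 0.0921]
bump2 [0.6006 0.2103 0.0914]
col [0.5948 0.2434 0.0894]
head [0.62   0.2301 0.1209]
```

Request:
drive_tool(motion=[{"translation": [0.55, 0.4, -3], "angular": [0, 0, 0], "grip": 0.44}, {"translation": [0, 0, -4], "angular": [0, 0, 0], "grip": 0.44}, {"translation": [0, 0, -4], "angular": [0, 0, 0], "grip": 0.44}, {"translation": [0, 0, -2], "angular": [0, 0, 0], "grip": 0.44}, {"translation": [0, 0, 0], "angular": [0, 0, 0], "grip": 0.44}, {"translation": [0, 0, 0], "angular": [0, 0, 0], "grip": 0.44}])

```text
time: 31.08
eef_pos: [0.6187, 0.232, 0.1385]
orientation: [0.453, 0.891, 0.001, 0.001]
ft_force: [0.8, -0.3, 0.7]
finger_gap: 0.0413
gripper_force: 0.0
```

Request:
drive_tool(motion=[{"translation": [-0.05, 0, -1.5], "angular": [0, 0, 0], "grip": 0.44}, {"translation": [0, 0, -1.4], "angular": [0, 0, 0], "grip": 0.44}, {"translation": [0, 0, -0.8], "angular": [0, 0, 0], "grip": 0.44}, {"translation": [0, 0, 0], "angular": [0, 0, 0], "grip": 0.44}, {"translation": [0, 0, 0], "angular": [0, 0, 0], "grip": 0.3}, {"translation": [0, 0, 0], "angular": [0, 0, 0], "grip": 0.15}, {"translation": [0, 0, 0], "angular": [0, 0, 0], "grip": 0.15}, {"translation": [0, 0, 0], "angular": [0, 0, 0], "grip": 0.15}])

```text
time: 32.08
eef_pos: [0.6176, 0.2312, 0.1003]
orientation: [0.453, 0.891, -0.0, 0.0]
ft_force: [-3.3, -2.3, 2.7]
finger_gap: 0.0241
gripper_force: 30.0
```

Request:
drive_tool(motion=[{"translation": [0, 0, 0.3], "angular": [0, 0, 0], "grip": 0.15}, {"translation": [0, 0, 0.3], "angular": [0, 0, 0], "grip": 0.15}, {"translation": [0, 0, 0.3], "angular": [0, 0, 0], "grip": 0.15}, {"translation": [0, 0, 0.3], "angular": [0, 0, 0], "grip": 0.15}, {"translation": [0, 0, 0.1], "angular": [0, 0, 0], "grip": 0.15}, {"translation": [0, 0, 0], "angular": [0, 0, 0], "grip": 0.15}])

```text
time: 32.83
eef_pos: [0.6176, 0.2312, 0.1124]
orientation: [0.453, 0.891, -0.0, -0.0]
ft_force: [-0.9, -2.8, -2.9]
finger_gap: 0.0239
gripper_force: 30.0
```

Request:
drive_tool(motion=[{"translation": [0, 0, 0], "angular": [0, 0, 0], "grip": 0.3}, {"translation": [0, 0, 0], "angular": [0, 0, 0], "grip": 0.44}, {"translation": [0, 0, 0], "angular": [0, 0, 0], "grip": 0.44}, {"translation": [0, 0, 3], "angular": [0, 0, 0], "grip": 0.44}, {"translation": [0, 0, 5], "angular": [0, 0, 0], "grip": 0.44}, {"translation": [0, 0, 5], "angular": [0, 0, 0], "grip": 0.44}, {"translation": [0, 0, 3], "angular": [0, 0, 0], "grip": 0.44}, {"translation": [0, 0, 0], "angular": [0, 0, 0], "grip": 0.44}])

```text
time: 33.83
eef_pos: [0.6191, 0.2322, 0.277]
orientation: [0.453, 0.891, 0.003, 0.003]
ft_force: [0.1, -0.2, -0.3]
finger_gap: 0.0413
gripper_force: 0.0
```

```bash
python3 - <<'E'
from h import *
o=bot.get_obs();p=bot.capture("wrist");z=np.array(p["z_map"]);T=np.array(p["tool_from_camera"]);R=Rot.from_quat(o["orientation"]).as_matrix();K=p["camera_matrix"]
x=wproj(p,o,[(.62,.2301,.130)])[0];print(o["eef_pos"],x)
for du in(-3,0,3):
    u,v=x+[du,0];a=np.array([(u-K[0][2])/K[0][0],(v-K[1][2])/K[1][1]]);th=np.hypot(*a);d=z[int(round(v)),int(round(u))]
    c=np.array([a[0]/th*np.tan(th)*d,-a[1]/th*np.tan(th)*d,-d]);print((R@(T[:3,:3]@c+T[:3,3])+o["eef_pos"]).round(4))
q=np.load("cab.npy");c,s=np.cos(q[2]),np.sin(q[2])
p=bot.capture("scene");v,u=np.nonzero(p["z_map"]>0);K=p["camera_matrix"];d=p["z_map"][v,u]
r=np.c_[(u-K[0][2])/K[0][0],-(v-K[1][2])/K[1][1],-np.ones(len(u))]*d[:,None]
X=r@Rot.from_quat(p["rotation"]).as_matrix().T+p["eye"]-[q[0],q[1],0];X=np.c_[X[:,0]*c+X[:,1]*s,-X[:,0]*s+X[:,1]*c,X[:,2]]
k=(abs(X[:,1])<.018)&(X[:,0]<-.118)&(X[:,0]>-.142)&(X[:,2]>.015)&(X[:,2]<.09);print("tab",k.sum(),np.percentile(X[k],[50,90],axis=0).round(3).tolist())
E
```

```text
[0.61910602 0.23220049 0.27697509] [258.30520379 182.88650526]
[0.6169 0.2286 0.1327]
[0.6194 0.2309 0.1342]
[0.6221 0.2329 0.1343]
tab 61 [[-0.135, 0.0, 0.036], [-0.122, 0.013, 0.038]]
```

Knob head top went from 0.121 to about 0.134 m, so it is fully out; the tab is still at the shut height. Handing in.

```bash
python3 -c "
from cell import bot
print(bot.sign_off())"
```

```text
the job is handed in; nothing more can be done
None
```

The job is handed in at about 34 s: the bottle stands upright on the tray beside the jar, the cover measures shut, and the lamp knob is out and stayed out after release; the sign-off returned no verdict.

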